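Clear the stacking cups off the bench tester and set its range selector

ROBOT

A 7-joint arm with a two-finger parallel gripper is mounted at the origin on the work surface. World frame = base frame: x ahead of the robot, y to its left, z up, the work surface at z = 0. Lengths are in m, angles in rad, forces in N, time in s.
With the tool pointing down it reaches from about 0.4 to 0.85 m from the base axis. Payload 4.5 kg.
Tool frame: the origin (TCP) lies between the finger pads; the fingertips stand 11 mm ahead of it and the grasp point (between the pads) lies 8 mm behind it (r.nose_length is the distance from the TCP to the fingertips, in m); z points along the fingers, y is the line along which they close (so a half turn about z gives the same grasp; the last joint's range is limited). The gripper opens to 88 mm and grips with 3 to 60 N. Pads are 18 mm wide; open, the fingers measure 123 mm over their backs; the gripper's body (75 mm by 187 mm) begins 45 mm behind the grasp point.
Start: joints at [1.269, 0.689, -0.195, 1.565, 0.157, 0.902, -0.215], TCP at [0.206, -0.59, 0.223] pointing down, gripper open.
Joint ranges: [-3.01, 3.01], [-0.46, 2.08], [-1.47, 1.51], [0.13, 2.56], [-1, 4.14], [0.04, 2.09], [-2.66, 2.66]. Speed limits (rad/s): [2.57, 2.57, 3.14, 3.14, 3.14, 3.14, 3.14].

INTERFACE

Orientations are given as a unit quaternion [x, y, z, w].
In Python, from plant import get_state, snapshot, camera_model, r gives the robot as it stands.
- The arm moves only by the shell command python3 -m inch 'ROWS' [FORCE]. ROWS is text: rows parted by semicolons, each of 7 numbers parted by spaces: the opening, from -1 (shut) to 1 (fully open), then the shift along the tool's x, y, z in m, then the turn, a rotation vector about the tool's x, y, z in rad. A call has 1 to 20 rows; each row shifts and turns the commanded pose from where the row before left it, along the tool's axes as they then stand; what a row does not reach is not made up. A row lasts 1/12 s, in which the tool goes at most 41.7 mm and 7.16 degrees, less where a joint would pass 70% of its speed; a pose out of reach is approached as far as the arm can. A call is refused whole if a number of a shift passes 0.0417 or a number of a turn 0.125, either way. A call with a gripper value outside its range is refused whole. The fingers move at their own pace and stop on an object; FORCE is the grip in N (left out, the last holds). Time passes only in rows, so rows that do not move let the fingers close. It gives the time, the measured TCP pose, the force, the opening and the grip force at its end, in the units of the state.
- get_state(): the state, without advancing time (a new reading comes with each control period).
- snapshot(name): name is "scene" or "top" or "wrist"; returns (picture, depth): 420x560x3 uint8, red, green, blue; 420x560 float32, m along the optical axis (not along the pixel's ray), 0 where there is no reading.
- camera_model(name): a dict with "intrinsics" (3x3 intrinsics, pixels), "view" (4x4, takes a point from world to camera coordinates). Camera axes: x right, y down, z forward; pixel columns grow to the right and rows downward; lengths in m; the calibration is good to about 2 mm. A picture is of the moment at which its call begins: read the wrist's pose just before it. camera_model takes no time and is no camera call; for the wrist camera it gives the pose at the moment of the call.
- r.finish_job(): hands the job in; it is judged then, once.
The state is a dict: "clock": time; "q": joint angles; "qd": joint speeds; "joint_torque": joint torques, N m; "tool_pos": TCP position; "eef_rot": TCP orientation; "contact_force": force on the tool from outside, world axes, zero at the start; "moment": the same for the moment, N m; "opening": opening from 0.0 (shut) to 1.0 (fully open); "finger_force": force on a finger pad.
Only numpy, scipy, OpenCV 4.12 (cv2) and the standard library are available. Lean on these libraries where they do the work, as an engineer would, in place of code of your own. Each camera call takes 0.05 s, during which the arm holds its last target. There are 200 camera calls.

TASK

Get the bench tester ready for use: first clear its panel by nesting the two small-parts cups that crowd the selector, upright, into the like cup that stands on the rubber mat, making one stack of three on the mat. Then turn the selector fully anticlockwise to its end stop, and from there exactly four clicks clockwise, and let go. Do not push aside or knock over the spray can, the small carton or the roll of tape beside the mat.

Things in the scene. Friction and masses are not known exactly. Their poses are not given: they have to be found in the camera images.
- tester: bench tester, fixed: grey box 170 mm (its x) by 260 mm (its y), flat panel top 60 mm above the bench; along its +x edge a black display hump 35 mm wide rises 22 mm above the panel. Origin: centre of its underside, right below the selector's axis; its -x side is its front.
- selector (a joint): range selector amid the tester's panel, vertical axis. Rad: 0 at the anticlockwise end stop, growing clockwise seen from above. Nine clicked positions 20 degrees (0.349) apart, 0 to 2.793 (other end stop); a detent of about 0.045 N m draws it to the nearest when let go. At 0 the pointer is 80 degrees anticlockwise of the tester's +x. White tick per click, the broad one at 0.
- selector_grip (a point): on the selector's axis, 24 mm above the panel (84 above the bench), at mid height of its bar grip. The selector is a black disc, 52 mm wide, 8.5 high, with an upright bar on it 48 mm long, 14 wide, top 39.5 mm above the panel, white stripe at the pointer end. Turns with it: x along the bar to the pointer end, y across the 14 mm, z up.
- cup_a: grey plastic stacking cup, open top, 55 mm high, 50 g. Top 17 mm: upright collar 60 mm outside, 55 inside; below it steps in to 51 and tapers to a 33 mm foot. The 3 cups are alike. Nested, the collar sits on the rim below: 17 mm higher per cup, 2 mm play. Origin: centre of underside, z up. Starts on the tester's panel, on the tester's +y side of the selector.
- cup_b: grey plastic stacking cup, open top, 55 mm high, 50 g. Top 17 mm: upright collar 60 mm outside, 55 inside; below it steps in to 51 and tapers to a 33 mm foot. The 3 cups are alike. Nested, the collar sits on the rim below: 17 mm higher per cup, 2 mm play. Origin: centre of underside, z up. Starts on the tester's panel, on the tester's -y side of the selector.
- cup_base: grey plastic stacking cup, open top, 55 mm high, 50 g. Top 17 mm: upright collar 60 mm outside, 55 inside; below it steps in to 51 and tapers to a 33 mm foot. The 3 cups are alike. Nested, the collar sits on the rim below: 17 mm higher per cup, 2 mm play. Origin: centre of underside, z up. Starts on the rubber mat; the other two go into it, in either order.
- mat: black rubber mat fixed on the bench, 110 mm square, 3 mm thick. Origin: centre of its underside.
- spray_can: loose closed can, 52 mm in diameter, 125 mm high, standing about 85 to 100 mm from the mat's centre; to be left alone. Origin: centre of its underside.
- carton: loose small open white carton, 60 (x) by 80 (y) by 40 mm high, beside the mat; to be left alone. Origin: centre of its underside.
- tape_roll: loose black roll of tape lying flat, 70 mm in diameter, 19 mm high, beside the mat; to be left alone. Origin: centre of its underside.
There are look-alikes about, which are no part of the job. What is shaped like the cup_a but pink or purple is not meant.

How it is judged:
On the way, in this order (a step that is already met when the one before it is completed fails the run):
1. both cups from the tester are nested upright in the cup on the mat, and let go (((z of cup_a in the frame of cup_base between 0.014 and 0.02 m and z of cup_b in the frame of cup_base between 0.03 and 0.039 m and horizontal distance between cup_a and cup_base below 0.006 m and horizontal distance between cup_b and cup_base below 0.009 m) or (z of cup_b in the frame of cup_base between 0.014 and 0.02 m and z of cup_a in the frame of cup_base between 0.03 and 0.039 m and horizontal distance between cup_b and cup_base below 0.006 m and horizontal distance between cup_a and cup_base below 0.009 m)) and horizontal distance between cup_base and mat below 0.06 m and height (world z) of cup_base below 0.008 m and angle between each of cup_a, cup_b, cup_base's own z axis and vertical below 0.12 rad and linear speed of each of cup_a, cup_b, cup_base below 0.02 m/s and contact force between the fingers and cup_a below 0.05 N and contact force between the fingers and cup_b below 0.05 N and contact force between the fingers and cup_base below 0.05 N), for 0.2 s.
2. the selector is at its anticlockwise end stop (value of joint selector below 0.09 rad), for 0.1 s.
3. the selector is at the fourth click from the end stop (value of joint selector between 1.27626 and 1.51626 rad), for 0.2 s.
At the end, for the whole second after the job is handed in: Selector at rest at the fourth click (1.396 rad, within 0.12); the three cups at rest in one upright stack on the mat (tilt under 0.12 rad, 17 mm steps, middle cup within 6 mm and top one within 9 mm of the lowest one's axis, lowest within 60 mm of the mat's centre) (all of step 3 and velocity of joint selector between -0.1 and 0.1 rad/s and ((z of cup_a in the frame of cup_base between 0.014 and 0.02 m and z of cup_b in the frame of cup_base between 0.03 and 0.039 m and horizontal distance between cup_a and cup_base below 0.006 m and horizontal distance between cup_b and cup_base below 0.009 m) or (z of cup_b in the frame of cup_base between 0.014 and 0.02 m and z of cup_a in the frame of cup_base between 0.03 and 0.039 m and horizontal distance between cup_b and cup_base below 0.006 m and horizontal distance between cup_a and cup_base below 0.009 m)) and horizontal distance between cup_base and mat below 0.06 m and height (world z) of cup_base below 0.008 m and angle between each of cup_a, cup_b, cup_base's own z axis and vertical below 0.12 rad and linear speed of each of cup_a, cup_b, cup_base below 0.02 m/s); the robot touches nothing.
It fails at once if the spray can is pushed more than 20 mm or tipped (distance of spray_can from where it was at the start of the episode above 0.02 m or angle between spray_can's own z axis and vertical above 0.35 rad).
It fails at once if the small carton is pushed more than 20 mm or tipped (distance of carton from where it was at the start of the episode above 0.02 m or angle between carton's own z axis and vertical above 0.35 rad).
It fails at once if the roll of tape is pushed more than 20 mm or tipped (distance of tape_roll from where it was at the start of the episode above 0.02 m or angle between tape_roll's own z axis and vertical above 0.35 rad).
It also fails if it takes over 72 s, if anything falls off the work surface, if the arm or the gripper's body presses on something with over 40 N, if the wrist force passes 120 N, or if a joint passes its speed limit or range.

## Working session

There is one attempt and no reset: what is moved stays moved. The work goes in short steps, Python scripts to look and compute and a shell command to move; the robot and the scene stay as the last step left them, time stands still between calls to the robot, and variables do not carry over. Pictures are saved under pics/ and viewed, at most 10 in all, crops included, and the job is handed in when it is done.

```bash
mkdir -p pics; ls; python3 - <<'E'
from plant import get_state, snapshot, camera_model, r
import cv2,numpy as np
s=get_state();print({k:np.round(v,3) for k,v in s.items()})
for n in("scene","top"):
    p,d=snapshot(n);cv2.imwrite(f"pics/{n}0.png",p[:,:,::-1]);np.save(f"pics/{n}0.npy",d)
    c=camera_model(n);print(n,np.round(c["intrinsics"],1).tolist(),np.round(c["view"],3).tolist())
E
```

```text
pics
{'clock': np.float64(0.0), 'q': array([ 1.269,  0.69 , -0.195,  1.566,  0.157,  0.902, -0.215]), 'qd': array([-0.001,  0.   ,  0.   , -0.   , -0.   ,  0.   , -0.   ]), 'joint_torque': array([-1.0000e-03, -5.2757e+01, -1.2670e+00, -1.5343e+01, -5.3000e-02,
        6.0000e-03,  0.0000e+00]), 'tool_pos': array([ 0.206, -0.59 ,  0.222]), 'eef_rot': array([ 0.986,  0.167, -0.   , -0.001]), 'contact_force': array([-1.066, -0.288,  0.207]), 'moment': array([-0.014, -0.005,  0.031]), 'finger_force': np.float64(0.0), 'opening': np.float64(1.002)}
scene [[482.4, 0.0, 281.2], [0.0, 482.4, 211.9], [0.0, 0.0, 1.0]] [[0.505, 0.863, 0.008, -0.277], [0.516, -0.295, -0.804, -0.198], [-0.692, 0.41, -0.594, 1.501], [0.0, 0.0, 0.0, 1.0]]
top [[506.0, 0.0, 279.2], [0.0, 506.0, 212.3], [0.0, 0.0, 1.0]] [[0.015, -1.0, -0.001, -0.003], [-0.981, -0.014, -0.192, 0.534], [0.192, 0.004, -0.981, 1.091], [0.0, 0.0, 0.0, 1.0]]
```

View pics/top0.png

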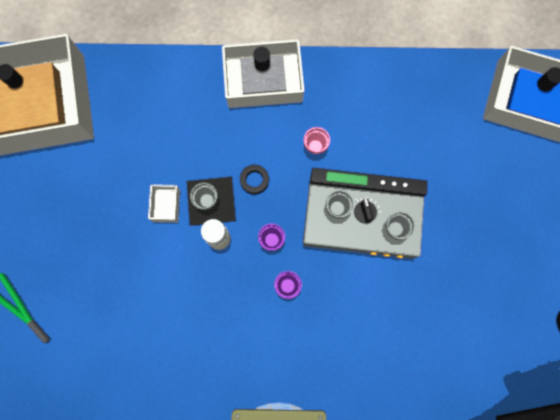

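View pics/scene0.png

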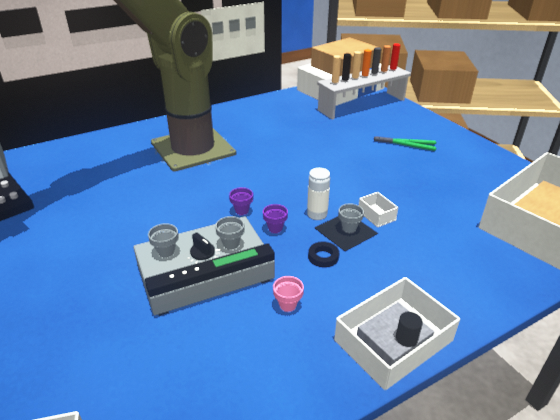

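Candidates (top view): grey cups at (339,206) = cup_a, (398,226) = cup_b and (204,197) on the mat = cup_base. Look-alikes are pink (317,140) and purple (271,238), (288,286). The can is at (214,234), carton (163,203), tape (254,179), selector (367,210).

```bash
cat > h.py <<'E'
import numpy as np,cv2
from plant import get_state,snapshot,camera_model,r
from scipy.optimize import least_squares
def cloud(n,d,cm=None):
    c=cm or camera_model(n);K=np.array(c["intrinsics"]);V=np.array(c["view"])
    v,u=np.mgrid[:d.shape[0],:d.shape[1]]
    P=np.stack([(u-K[0,2])/K[0,0]*d,(v-K[1,2])/K[1,1]*d,d],-1)
    W=(P-V[:3,3])@V[:3,:3]; W[d<=0]=np.nan
    return W
def proj(n,p,cm=None):
    c=cm or camera_model(n);q=np.array(c["view"])@np.r_[p,1];k=np.array(c["intrinsics"])@q[:3];return k[:2]/k[2]
def circ(P,R=None):
    if R: f=lambda a:np.hypot(P[:,0]-a[0],P[:,1]-a[1])-R
    else: f=lambda a:np.hypot(P[:,0]-a[0],P[:,1]-a[1])-a[2]
    m=(P[:,:2].max(0)+P[:,:2].min(0))/2
    s=least_squares(f,np.r_[m,0.03][:2 if R else 3],loss='soft_l1',f_scale=.002)
    return np.round(s.x,4)
E
cat > m.py <<'E'
from h import *
D={n:cloud(n,np.load(f"pics/{n}0.npy")) for n in("top","scene")}
I={n:cv2.imread(f"pics/{n}0.png") for n in D}
T=D["top"]
for nm,(u,v) in dict(a=(339,206),b=(398,226),base=(204,197),can=(214,234),sel=(367,210),carton=(163,203),tape=(254,179),purple=(271,238)).items():
    c=T[v,u]; print(nm,np.round(c,3))
for nm,(u,v) in dict(a=(339,206),b=(398,226),base=(204,197),can=(214,234)).items():
    c=T[v,u]
    for n in D:
        W=D[n].reshape(-1,3); k=np.hypot(*(W[:,:2]-c[:2]).T)<.045; P=W[k]
        zt=np.nanpercentile(P[:,2],99); Q=P[P[:,2]>zt-.004]
        print(nm,n,"ztop",round(zt,4),len(Q),circ(Q))
# tester panel points
for n in D:
    W=D[n].reshape(-1,3); c=T[210,367]; k=(np.hypot(*(W[:,:2]-c[:2]).T)<.2)&(abs(W[:,2]-.06)<.006)
    P=W[k]; print(n,"panel z",np.median(P[:,2]),cv2.minAreaRect(P[:,:2].astype(np.float32)*1000))
    k=(np.hypot(*(W[:,:2]-c[:2]).T)<.05)&(abs(W[:,2]-.0995)<.006)
    P=W[k]; print("bar z",np.median(P[:,2]),len(P),cv2.minAreaRect(P[:,:2].astype(np.float32)*1000))
    k=(np.hypot(*(W[:,:2]-c[:2]).T)<.2)&(abs(W[:,2]-.082)<.003)&(I[n].reshape(-1,3).max(1)<90)
    P=W[k]; print("hump",len(P),cv2.minAreaRect(P[:,:2].astype(np.float32)*1000))
    c=T[197,204];k=(np.hypot(*(W[:,:2]-c[:2]).T)<.1)&(abs(W[:,2]-.003)<.004)&(I[n].reshape(-1,3).max(1)<60)
    P=W[k]; print("mat z",np.median(P[:,2]),len(P),cv2.minAreaRect(P[:,:2].astype(np.float32)*1000))
E
python3 m.py
```

```text
a [ 0.548 -0.129  0.063]
b [ 0.504 -0.26   0.064]
base [0.577 0.183 0.004]
can [0.471 0.14  0.125]
sel [ 0.531 -0.185  0.103]
carton [0.561 0.279 0.005]
tape [ 0.624  0.066 -0.   ]
purple [0.482 0.023 0.002]
a top ztop 0.1163 89 [ 0.5426 -0.1247  0.0285]
a scene ztop 0.1175 115 [ 0.5444 -0.1239  0.0285]
b top ztop 0.1166 86 [ 0.4976 -0.2534  0.0284]
b scene ztop 0.1173 131 [ 0.4995 -0.2525  0.0283]
base top ztop 0.0593 75 [0.5685 0.1763 0.0285]
base scene ztop 0.0609 87 [0.5703 0.1776 0.0284]
can top ztop 0.1276 249 [0.4782 0.1432 0.0168]
can scene ztop 0.1283 178 [0.4806 0.1445 0.0172]
top panel z 0.05938431576328571 ((575.4747314453125, -158.7193145751953), (324.9841613769531, 254.730712890625), 85.98001861572266)
bar z 0.09853591300046283 203 ((534.1407470703125, -185.52760314941406), (91.73825073242188, 45.83425521850586), 82.60803985595703)
hump 931 ((564.9259033203125, -189.35507202148438), (257.0731201171875, 106.48621368408203), 84.16130065917969)
mat z 0.0025042959355531568 1011 ((569.7249755859375, 168.05172729492188), (103.07495880126953, 102.7949447631836), 7.0370097160339355)
scene panel z 0.06120001984413958 ((520.4849243164062, -165.0090789794922), (316.5508117675781, 321.00604248046875), 69.03788757324219)
bar z 0.10025962654737768 180 ((536.4947509765625, -186.48233032226562), (97.39717864990234, 48.39202880859375), 82.67594146728516)
hump 1114 ((570.2125854492188, -191.1176300048828), (256.4850769042969, 106.5573501586914), 83.78447723388672)
mat z nan 0 ((0.0, 0.0), (0.0, 0.0), 0.0)
  return _methods._mean(a, axis=axis, dtype=dtype,
  ret = ret.dtype.type(ret / rcount)
```

```bash
cat > go.py <<'E'
# usage: go.py x y z yaw_of_tool_y_deg : turn (about tool z) first, then shift in the turned tool frame
from h import *
import sys
from scipy.spatial.transform import Rotation as R
def plan(t,yaw):
    s=get_state();M=R.from_quat(s["eef_rot"]).as_matrix()
    cur=np.degrees(np.arctan2(M[1,1],M[0,1])); d=(yaw-cur+90)%180-90
    a=np.radians(cur+d); ty=np.array([np.cos(a),np.sin(a),0]);tz=np.array([0,0,-1.]);tx=np.cross(ty,tz)
    e=np.array(t)-s["tool_pos"]; w=(M@np.array([0,0,1]))
    print("clock",round(float(s["clock"]),2),"pos",np.round(s["tool_pos"],4),"toolz",np.round(w,3),"turn z",round(-np.radians(d),4),
      "shift",np.round([e@tx,e@ty,e@tz],4),"rows",np.ceil(max(np.linalg.norm(e)/.0416,1)), "q7",round(float(s["q"][6]),2))
if __name__=="__main__": plan([float(x) for x in sys.argv[1:4]],float(sys.argv[4]))
E
python3 go.py .4985 -.253 .22 140
```

```text
clock 0.1 pos [ 0.2058 -0.5896  0.2222] toolz [-0.001  0.001 -1.   ] turn z -0.5367 shift [0.446  0.0079 0.0022] rows 11.0 q7 -0.22
```

```bash
python3 -m inch '1 0 0 0 0 0 -0.107;1 0 0 0 0 0 -0.107;1 0 0 0 0 0 -0.107;1 0 0 0 0 0 -0.107;1 0 0 0 0 0 -0.107;1 0.034 0 0 0 0 0;1 0.034 0 0 0 0 0;1 0.034 0 0 0 0 0;1 0.034 0 0 0 0 0;1 0.034 0 0 0 0 0;1 0.034 0 0 0 0 0;1 0.034 0 0 0 0 0;1 0.034 0 0 0 0 0;1 0.034 0 0 0 0 0;1 0.034 0 0 0 0 0;1 0.034 0 0 0 0 0;1 0.034 0 0 0 0 0;1 0.034 0 0 0 0 0;1 0 0 0 0 0 0;1 0 0 0 0 0 0'; python3 - <<'E'
from h import *
cm=camera_model("wrist");p,d=snapshot("wrist");cv2.imwrite("pics/w1.png",p[:,:,::-1]);np.save("pics/w1.npy",d);np.save("pics/w1cm.npy",cm,allow_pickle=True)
W=cloud("wrist",d,cm).reshape(-1,3)
for nm,c,z in(("a",(.5435,-.1243),.1165),("b",(.4985,-.253),.1165)):
    k=(np.hypot(*(W[:,:2]-c).T)<.04);P=W[k]
    if k.sum()<50: print(nm,"few");continue
    zt=np.nanpercentile(P[:,2],99);Q=P[(P[:,2]>zt-.004)];print(nm,zt,len(Q),circ(Q))
k=(abs(W[:,2]-.06)<.004);print("panel",k.sum(),np.median(W[k,2]))
E
python3 go.py .4985 -.253 .1105 140
```

```text
clock: 1.77
tool_pos: [0.492, -0.2495, 0.2227]
eef_rot: [0.906, 0.424, 0.0, -0.0]
contact_force: [0.0, -0.8, -0.6]
opening: 1.0
finger_force: 0.0
a 0.11523962442644387 757 [ 0.5432 -0.1243  0.0284]
b 0.3298963647870879 2170 [ -7.6757 -10.1059  12.8191]
panel 28485 0.059523224125664013
clock 1.82 pos [ 0.4905 -0.2517  0.2226] toolz [-0.001 -0.    -1.   ] turn z -0.0004 shift [0.0042 0.007  0.1121] rows 3.0 q7 -0.55
```

View pics/w1.png

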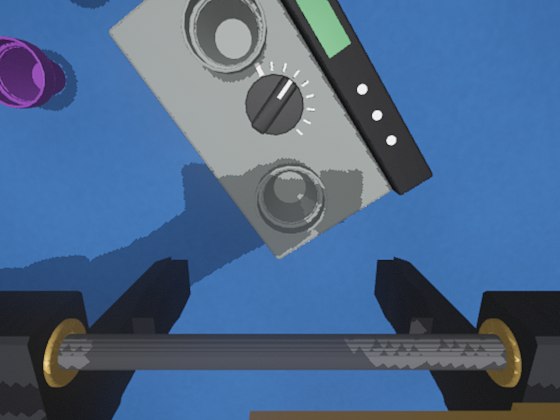

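The close view shows grey cup_b at (290,197), grey cup_a at (226,30) and the selector at (275,103) with its stripe pointing up-right. The purple cup at (22,73) is not meant. Next I refine cup_b and the selector.

```bash
python3 - <<'E'
from h import *
d=np.load("pics/w1.npy");cm=np.load("pics/w1cm.npy",allow_pickle=True).item();I=cv2.imread("pics/w1.png").astype(int)
W=cloud("wrist",d,cm)
P=W.reshape(-1,3)
k=(np.hypot(*(P[:,:2]-(.4985,-.253)).T)<.045)&(P[:,2]<.13)&(P[:,2]>.1105);print("b",k.sum(),circ(P[k]),np.percentile(P[k,2],95))
k=(np.hypot(*(P[:,:2]-(.534,-.186)).T)<.04)&(abs(P[:,2]-.0685)<.003);print("disc",k.sum(),circ(P[k]),cv2.minEnclosingCircle(P[k][:,:2].astype(np.float32)*1000))
k=(np.hypot(*(P[:,:2]-(.534,-.186)).T)<.035)&(abs(P[:,2]-.0995)<.004);rect=cv2.minAreaRect(P[k][:,:2].astype(np.float32)*1000);print("bar",k.sum(),rect,np.median(P[k,2]))
w=k&(I.reshape(-1,3).min(1)>190);print("stripe",w.sum(),P[w].mean(0))
k=(abs(P[:,2]-.082)<.004)&(P[:,0]>.5)&(I.reshape(-1,3).max(1)<80)&(np.hypot(*(P[:,:2]-(.534,-.186)).T)>.045);print("hump",cv2.minAreaRect(P[k][:,:2].astype(np.float32)*1000))
E
```

```text
b 797 [ 0.4986 -0.2526  0.0284] 0.1154125518881767
disc 1743 [ 0.5357 -0.1865  0.0197] ((535.488037109375, -186.69537353515625), 25.788820266723633)
bar 1090 ((531.935302734375, -172.9083709716797), (47.8282356262207, 42.397342681884766), 14.187163352966309) 0.09876016056409948
stripe 85 [ 0.55044459 -0.18298642  0.09957032]
hump ((563.2942504882812, -223.89010620117188), (189.0845489501953, 107.35021209716797), 84.19032287597656)
```

```bash
python3 go.py .4986 -.2526 .1105 140; python3 -m inch '1 0.004 0.006 0 0 0 0;1 0 0 0.03 0 0 0;1 0 0 0 0 0 0;1 0 0 0 0 0 0'; python3 go.py .4986 -.2526 .1105 140
```

```text
clock 1.82 pos [ 0.4905 -0.2517  0.2226] toolz [-0.001 -0.    -1.   ] turn z -0.0004 shift [0.0046 0.0068 0.1121] rows 3.0 q7 -0.55
clock: 2.15
tool_pos: [0.496, -0.2539, 0.1919]
eef_rot: [0.907, 0.421, -0.002, -0.001]
contact_force: [0.3, -0.2, 0.1]
opening: 0.998
finger_force: 0.0
clock 2.15 pos [ 0.496  -0.2539  0.1919] toolz [-0.004  0.001 -1.   ] turn z -0.0041 shift [0.0027 0.0011 0.0814] rows 2.0 q7 -0.57
```

```bash
python3 -m inch '1 0.0027 0.001 0.02 0 0 0;1 0 0 0.02 0 0 0;1 0 0 0.02 0 0 0;1 0 0 0.015 0 0 0;1 0 0 0.006 0 0 0;1 0 0 0 0 0 0;1 0 0 0 0 0 0;1 0 0 0 0 0 0'; python3 go.py .4986 -.2526 .1105 140
```

```text
clock: 2.82
tool_pos: [0.5012, -0.252, 0.1133]
eef_rot: [0.907, 0.422, 0.001, 0.001]
contact_force: [0.3, -0.5, -0.1]
opening: 1.003
finger_force: 0.0
clock 2.82 pos [ 0.5012 -0.252   0.1133] toolz [ 0.002 -0.001 -1.   ] turn z -0.0024 shift [-0.0021 -0.0016  0.0028] rows 1 q7 -0.63
```

```bash
python3 -m inch '1 -0.0018 -0.001 0.0025 0 0 0;1 0 0 0 0 0 0;0 0 0 0 0 0 0;-1 0 0 0 0 0 0;-1 0 0 0 0 0 0;-1 0 0 0 0 0 0;-1 0 0 0 0 0 0;-1 0 0 0 0 0 0;-1 0 0 0 0 0 0;-1 0 0 0 0 0 0' 10; python3 go.py .5694 .177 .2 140
```

```text
clock: 3.65
tool_pos: [0.4985, -0.2521, 0.1094]
eef_rot: [0.907, 0.422, -0.0, 0.0]
contact_force: [0.3, -0.4, -0.1]
opening: 0.42
finger_force: 0.0
clock 3.65 pos [ 0.4985 -0.2521  0.1094] toolz [-0. -0. -1.] turn z -0.0018 shift [ 0.3743 -0.2215 -0.0906] rows 11.0 q7 -0.63
```

```bash
python3 - <<'E'
from h import *
p,d=snapshot("wrist");cv2.imwrite("pics/w2.png",p[:,:,::-1])
s=get_state();print(s["opening"],s["finger_force"],s["tool_pos"])
E
```

```text
0.37444635651499325 0.0 [ 0.49848757 -0.25212579  0.10941022]
```

View pics/w2.png

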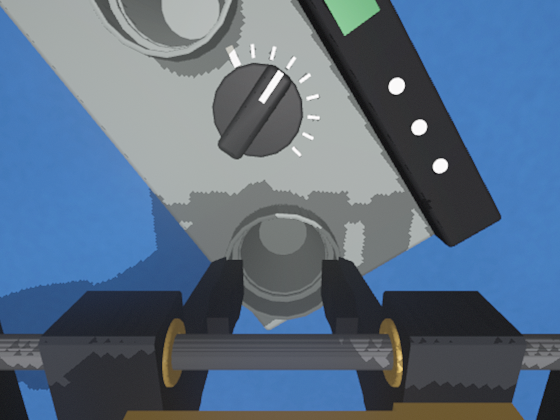

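```bash
python3 - <<'E'
from h import *
print(r.nose_length)
cm=camera_model("wrist");p,d=snapshot("wrist");W=cloud("wrist",d,cm)
for u,v in((235,263),(238,275),(335,263),(332,280),(232,245),(285,214),(285,318),(242,295),(225,320),(214,263+40)):print(u,v,np.round(W[v,u],4),p[v,u])
P=W.reshape(-1,3);k=(np.hypot(*(P[:,:2]-(.4985,-.253)).T)<.045)&(P[:,2]<.122)&(P[:,2]>.1105);print("b",k.sum(),circ(P[k]),np.percentile(P[k,2],95))
s=get_state();print(s["opening"],s["finger_force"],s["tool_pos"],s["clock"],s["contact_force"])
E
```

```text
0.011
235 263 [ 0.4888 -0.2311  0.1282] [39 41 44]
238 275 [ 0.4908 -0.2329  0.1395] [39 40 44]
335 263 [ 0.5238 -0.2597  0.1298] [42 45 47]
332 280 [ 0.5209 -0.2581  0.1439] [39 41 44]
232 245 [ 0.4881 -0.227   0.114 ] [115 120 119]
285 214 [ 0.5183 -0.2315  0.1139] [174 178 177]
285 318 [ 0.4816 -0.2753  0.115 ] [114 117 118]
242 295 [ 0.488  -0.2393  0.1443] [35 37 43]
225 320 [ 0.4892 -0.2333  0.1691] [47 48 54]
214 303 [ 0.4858 -0.2291  0.1602] [32 33 40]
b 1523 [ 0.4988 -0.2525  0.0284] 0.11516756627315612
0.3255689125835159 0.0 [ 0.49845629 -0.25218112  0.10940964] 3.75 [-0.45863412  0.2633058   0.51851469]
```

```bash
python3 - <<'E'
from h import *
d=np.load("pics/w1.npy");cm=np.load("pics/w1cm.npy",allow_pickle=True).item()
W=cloud("wrist",d,cm)
for u,v in((180,262),(186,262),(170,262),(380,263),(186,290)):print(u,v,np.round(W[v,u],4))
cm=camera_model("wrist");V=np.array(cm["view"]);print("cam",-V[:3,:3].T@V[:3,3], V[2,:3])
p,d=snapshot("scene");W=cloud("scene",d);p2=proj("scene",[.4985,-.252,.128]);print(p2)
P=W.reshape(-1,3);Im=p.reshape(-1,3);k=(np.hypot(*(P[:,:2]-(.4985,-.2525)).T)<.06)&(Im.max(1)<75)&(P[:,2]>.085)
print("scene dark low z",np.sort(P[k,2])[:10],k.sum())
u,v=map(int,p2);cv2.imwrite("pics/s2.png",cv2.resize(p[v-70:v+50,u-80:u+80,::-1],None,fx=4,fy=4,interpolation=cv2.INTER_CUBIC))
E
```

```text
180 262 [ 0.4625 -0.2125  0.2401]
186 262 [ 0.4641 -0.2144  0.2391]
170 262 [ 0.459  -0.2096  0.24  ]
380 263 [ 0.5328 -0.2708  0.2415]
186 290 [ 0.4564 -0.2238  0.2434]
cam [ 0.55038858 -0.19082809  0.27060871] [-0.19613892 -0.2348106  -0.95204701]
[162.03869093 227.06320873]
scene dark low z [0.08503209 0.09011309 0.09242161 0.09417409 0.09459029 0.09792999
 0.09934388 0.10317632 0.11189777 0.12635743] 4012
```

View pics/s2.png

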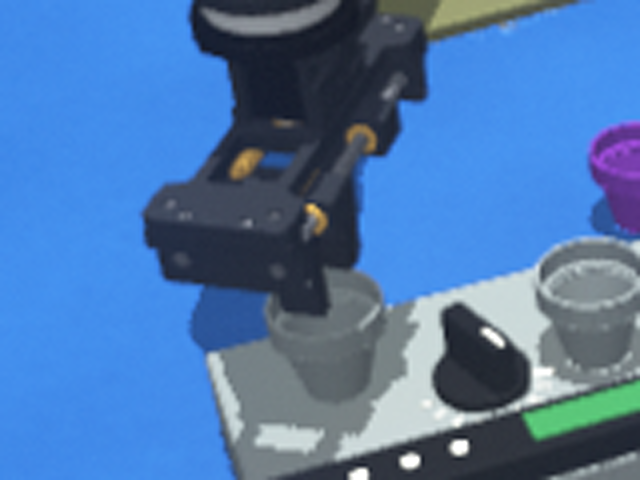

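The fingers closed above the rim without touching it. Two cameras put the tips at z≈0.127, about 17 mm above the reported TCP. The lateral fit is fine, so I reopen and descend by the seen tip height.

```bash
python3 -m inch '1 0 0 0 0 0 0;1 0 0 0 0 0 0;1 0 0 0 0 0 0;1 0 0 0 0 0 0;1 0 0 0 0 0 0;1 0 0 0 0 0 0;1 0 0 0 0 0 0;1 0 0 0.01 0 0 0;1 0 0 0.008 0 0 0;1 0 0 0.006 0 0 0;1 0 0 0 0 0 0;1 0 0 0 0 0 0'; cat > tip.py <<'E'
from h import *
cm=camera_model("wrist");s=get_state();p,d=snapshot("wrist");W=cloud("wrist",d,cm)
dark=p.max(2)<70
for nm,sl in(("L",slice(0,280)),("R",slice(280,560))):
    D=dark[225:290,sl]; best=[]
    for u in range(D.shape[1]):
        c=np.where(D[:,u])[0]
        if len(c)>12: best.append(W[225+c[0]+1,sl.start+u])
    b=np.array(best); k=b[:,2]<np.nanpercentile(b[:,2],30)+.003
    print(nm,"tip z",np.nanpercentile(b[:,2],[2,10,30]).round(4),"xy",np.nanmean(b[k],0).round(4))
print("tool",s["tool_pos"].round(4),round(float(s["opening"]),3),s["finger_force"],s["contact_force"].round(1),round(float(s["clock"]),2))
cv2.imwrite("pics/tip.png",p[:,:,::-1])
E
python3 tip.py
```

```text
clock: 4.8
tool_pos: [0.498, -0.2519, 0.0846]
eef_rot: [0.907, 0.422, -0.001, -0.001]
contact_force: [-0.2, 0.0, 0.1]
opening: 1.004
finger_force: 0.0
L tip z [0.0555 0.1008 0.1014] xy [ 0.464  -0.2138  0.0965]
R tip z [0.0804 0.0809 0.0814] xy [ 0.5902 -0.3039  0.0814]
tool [ 0.498  -0.2519  0.0846] 1.004 0.0 [-0.2  0.   0.1] 4.8
```

```bash
python3 -m inch '-1 0 0 0 0 0 0;-1 0 0 0 0 0 0;-1 0 0 0 0 0 0;-1 0 0 0 0 0 0;-1 0 0 0 0 0 0;-1 0 0 0 0 0 0;-1 0 0 0 0 0 0;-1 0 0 0 0 0 0' 10
```

```text
clock: 5.52
tool_pos: [0.4986, -0.2522, 0.0856]
eef_rot: [0.907, 0.422, 0.0, 0.0]
contact_force: [0.2, -0.8, 1.9]
opening: 0.675
finger_force: 10.1
```

```bash
python3 -m inch '-1 0 0 -0.015 0 0 0;-1 0 0 -0.03 0 0 0;-1 0 0 -0.035 0 0 0;-1 0 0 -0.03 0 0 0;-1 0 0 0 0 0 0;-1 0 0 0 0 0 0'; python3 go.py .5694 .177 .195 140;python3 - <<'E'
from h import *
# base cup, refined from both first views at fixed rim radius
for n in("top","scene"):
    P=cloud(n,np.load(f"pics/{n}0.npy")).reshape(-1,3)
    for R0 in(None,):
        k=(np.hypot(*(P[:,:2]-(.5694,.177)).T)<.04)&(P[:,2]>.053)&(P[:,2]<.066);print(n,circ(P[k]),np.median(P[k,2]))
E
```

```text
clock: 6.02
tool_pos: [0.4993, -0.2526, 0.1968]
eef_rot: [0.907, 0.422, 0.001, 0.001]
contact_force: [-0.4, 0.3, -1.1]
opening: 0.673
finger_force: 10.1
clock 6.02 pos [ 0.4993 -0.2526  0.1968] toolz [ 0.003 -0.001 -1.   ] turn z -0.0022 shift [ 0.3741 -0.2224  0.0018] rows 11.0 q7 -0.57
top [0.5685 0.1762 0.0285] 0.056672686670984476
scene [0.5704 0.1777 0.0285] 0.05738556919851534
```

```bash
python3 -m inch '-1 0.01 -0.008 0 0 0 0;-1 0.02 -0.016 0 0 0 0;-1 0.023 -0.018 0 0 0 0;-1 0.023 -0.018 0 0 0 0;-1 0.023 -0.018 0 0 0 0;-1 0.023 -0.018 0 0 0 0;-1 0.023 -0.018 0 0 0 0;-1 0.023 -0.018 0 0 0 0;-1 0.023 -0.018 0 0 0 0;-1 0.023 -0.018 0 0 0 0;-1 0.023 -0.018 0 0 0 0;-1 0.023 -0.018 0 0 0 0;-1 0.016 -0.012 0 0 0 0;-1 0.008 -0.006 0 0 0 0;-1 0 0 0 0 0 0;-1 0 0 0 0 0 0;-1 0 0 0 0 0 0'; cat > rings.py <<'E'
from h import *
import sys
# args: name x y zlo zhi ; wrist view ring fits
cm=camera_model("wrist");s=get_state();p,d=snapshot("wrist");P=cloud("wrist",d,cm).reshape(-1,3);I=p.reshape(-1,3).astype(int)
np.save("pics/last.npy",d);cv2.imwrite("pics/last.png",p[:,:,::-1])
grey=(I.max(1)>75)
for a in sys.argv[1:]:
    x,y,lo,hi=map(float,a.split(","))
    k=(np.hypot(*(P[:,:2]-(x,y)).T)<.045)&(P[:,2]<hi)&(P[:,2]>lo)&grey
    if k.sum()<30: print(a,"few",k.sum());continue
    print(a,k.sum(),circ(P[k]),"R fixed",circ(P[k],.0284),"z95",np.percentile(P[k,2],95).round(4))
print("tool",s["tool_pos"].round(4),round(float(s["opening"]),3),round(float(s["finger_force"]),1),s["contact_force"].round(1),round(float(s["clock"]),2))
x,y=s["tool_pos"][:2];z=s["tool_pos"][2]+.0298
k=(np.hypot(*(P[:,:2]-(x,y)).T)<.045)&(abs(P[:,2]-z)<.006)&grey
if k.sum()>30: print("held rim",k.sum(),circ(P[k]),circ(P[k],.0284),np.percentile(P[k,2],[50,95]).round(4))
E
python3 rings.py .5694,.177,.052,.066; python3 go.py .5694 .177 .195 140
```

```text
clock: 7.43
tool_pos: [0.511, 0.1059, 0.1947]
eef_rot: [0.907, 0.421, -0.001, 0.001]
contact_force: [0.4, -0.0, 0.1]
opening: 0.674
finger_force: 10.1
.5694,.177,.052,.066 772 [0.5694 0.1776 0.0284] R fixed [0.5694 0.1776] z95 0.0587
tool [0.511  0.1059 0.1947] 0.674 10.1 [ 0.4 -0.   0.1] 7.43
held rim 2460 [0.5113 0.106  0.0282] [0.5113 0.106 ] [0.223  0.2243]
clock 7.48 pos [0.5113 0.1058 0.1949] toolz [-0.001 -0.002 -1.   ] turn z -0.0046 shift [ 0.0919 -0.0012 -0.0001] rows 3.0 q7 -1.22
```

```bash
python3 go.py .5694 .1776 .195 140; python3 -m inch '-1 0.02 0 0 0 0 0;-1 0.026 0 0 0 0 0;-1 0.026 0 0 0 0 0;-1 0.014 0 0 0 0 0;-1 0.006 -0.001 0 0 0 0;-1 0 0 0 0 0 0;-1 0 0 0.03 0 0 0;-1 0 0 0.03 0 0 0;-1 0 0 0.015 0 0 0;-1 0 0 0 0 0 0;-1 0 0 0 0 0 0;-1 0 0 0 0 0 0';python3 go.py .5694 .1776 .046 140;python3 rings.py .5694,.177,.052,.066
```

```text
clock 7.48 pos [0.5113 0.1058 0.1949] toolz [-0.001 -0.002 -1.   ] turn z -0.0046 shift [ 0.0924 -0.0016 -0.0001] rows 3.0 q7 -1.22
clock: 8.48
tool_pos: [0.5707, 0.1782, 0.1216]
eef_rot: [0.907, 0.421, 0.001, 0.0]
contact_force: [0.7, 0.7, 0.5]
opening: 0.674
finger_force: 10.1
clock 8.48 pos [0.5707 0.1782 0.1216] toolz [ 0.001 -0.    -1.   ] turn z -0.0031 shift [-0.0013 -0.0006  0.0756] rows 2.0 q7 -1.3
.5694,.177,.052,.066 639 [0.5699 0.1782 0.0283] R fixed [0.5698 0.1781] z95 0.0585
tool [0.5707 0.1782 0.1216] 0.674 10.1 [0.7 0.7 0.5] 8.48
held rim 2409 [0.5709 0.1783 0.0283] [0.5708 0.1782] [0.1499 0.1511]
```

```bash
python3 -m inch '-1 -0.0008 0 0.02 0 0 0;-1 0 0 0.02 0 0 0;-1 0 0 0.014 0 0 0;-1 0 0 0.006 0 0 0;-1 0 0 0.005 0 0 0;-1 0 0 0.005 0 0 0;-1 0 0 0 0 0 0;-1 0 0 0 0 0 0';python3 go.py .5696 .178 .046 140;python3 rings.py
```

```text
clock: 9.2
tool_pos: [0.5701, 0.1786, 0.051]
eef_rot: [0.907, 0.422, 0.001, 0.0]
contact_force: [-0.4, 0.2, 0.6]
opening: 0.669
finger_force: 10.1
clock 9.2 pos [0.5701 0.1786 0.051 ] toolz [ 0.001  0.    -1.   ] turn z -0.002 shift [-0.0008  0.      0.005 ] rows 1 q7 -1.33
tool [0.5701 0.1786 0.051 ] 0.669 10.1 [-0.4  0.2  0.6] 9.2
held rim 1550 [0.5699 0.1781 0.0285] [0.57   0.1781] [0.0797 0.0807]
```

```bash
python3 -m inch '-1 0 0 0.0015 0 0 0;-1 0 0 0.0015 0 0 0;-1 0 0 0.0015 0 0 0;-1 0 0 0 0 0 0;-1 0 0 0 0 0 0';python3 rings.py
```

```text
clock: 9.67
tool_pos: [0.5696, 0.1784, 0.0458]
eef_rot: [0.907, 0.422, -0.0, 0.0]
contact_force: [0.4, -0.3, -0.5]
opening: 0.675
finger_force: 10.1
tool [0.5696 0.1784 0.0458] 0.675 10.1 [ 0.4 -0.3 -0.5] 9.67
held rim 1546 [0.5694 0.1779 0.0285] [0.5695 0.178 ] [0.0745 0.0755]
```

Rim at about 0.075, as it should be nested. Releasing and lifting straight up.

```bash
python3 -m inch '0.5 0 0 0 0 0 0;1 0 0 0 0 0 0;1 0 0 0 0 0 0;1 0 0 0 0 0 0;1 0 0 0 0 0 0;1 0 0 0 0 0 0;1 0 0 -0.015 0 0 0;1 0 0 -0.025 0 0 0;1 0 0 -0.035 0 0 0;1 0 0 -0.035 0 0 0;1 0 0 -0.02 0 0 0;1 0 0 0 0 0 0;1 0 0 0 0 0 0';python3 rings.py .5695,.178,.069,.082 .5695,.178,.052,.066; python3 go.py .5432 -.1243 .175 140
```

```text
clock: 10.8
tool_pos: [0.5702, 0.1786, 0.177]
eef_rot: [0.907, 0.422, 0.001, 0.0]
contact_force: [-0.7, -0.9, 0.1]
opening: 1.0
finger_force: 0.0
.5695,.178,.069,.082 872 [0.5696 0.1782 0.0284] R fixed [0.5696 0.1782] z95 0.0754
.5695,.178,.052,.066 1408 [0.5701 0.1787 0.0257] R fixed [0.5711 0.18  ] z95 0.0644
tool [0.5702 0.1786 0.177 ] 1.0 0.0 [-0.7 -0.9  0.1] 10.8
clock 10.85 pos [0.5692 0.1782 0.1756] toolz [-0. -0. -1.] turn z -0.0019 shift [-0.2484  0.1745  0.0006] rows 8.0 q7 -1.28
```

```bash
python3 -m inch '1 -0.012 0.0085 0 0 0 0;1 -0.022 0.0155 0 0 0 0;1 -0.024 0.017 0 0 0 0;1 -0.024 0.017 0 0 0 0;1 -0.024 0.017 0 0 0 0;1 -0.024 0.017 0 0 0 0;1 -0.024 0.017 0 0 0 0;1 -0.024 0.017 0 0 0 0;1 -0.024 0.017 0 0 0 0;1 -0.024 0.017 0 0 0 0;1 -0.016 0.011 0 0 0 0;1 -0.006 0.004 0 0 0 0;1 0 0 0 0 0 0;1 0 0 0.03 0 0 0;1 0 0 0 0 0 0;1 0 0 0 0 0 0';python3 rings.py .5432,-.1243,.109,.12;python3 go.py .5432 -.1243 .085 140
```

```text
clock: 12.18
tool_pos: [0.5423, -0.1219, 0.1447]
eef_rot: [0.906, 0.423, -0.002, -0.002]
contact_force: [0.0, 0.9, 0.6]
opening: 1.002
finger_force: 0.0
.5432,-.1243,.109,.12 1668 [ 0.5437 -0.1234  0.0284] R fixed [ 0.5437 -0.1234] z95 0.1152
tool [ 0.5423 -0.1219  0.1447] 1.002 0.0 [0.  0.9 0.6] 12.18
clock 12.23 pos [ 0.5434 -0.1221  0.1457] toolz [-0.002  0.001 -1.   ] turn z 0.0007 shift [-0.0018  0.0013  0.0607] rows 2.0 q7 -0.84
```

```bash
python3 -m inch '1 -0.0008 0.0005 0.02 0 0 0;1 0 0 0.02 0 0 0;1 0 0 0.014 0 0 0;1 0 0 0.006 0 0 0;1 0 0 0 0 0 0;1 0 0 0 0 0 0;1 0 0 0 0 0 0';python3 tip.py;python3 go.py .5435 -.1237 .085 140
```

```text
clock: 12.82
tool_pos: [0.5445, -0.1247, 0.0871]
eef_rot: [0.907, 0.422, 0.001, 0.001]
contact_force: [0.3, -0.2, 0.3]
opening: 1.004
finger_force: 0.0
L tip z [0.0589 0.1026 0.1038] xy [ 0.5116 -0.0862  0.1007]
R tip z [0.0788 0.0794 0.0806] xy [ 0.6096 -0.1668  0.0808]
tool [ 0.5445 -0.1247  0.0871] 1.004 0.0 [ 0.3 -0.2  0.3] 12.82
clock 12.87 pos [ 0.5445 -0.1248  0.0872] toolz [ 0.002 -0.    -1.   ] turn z -0.0017 shift [ 0.0002 -0.0015  0.0022] rows 1 q7 -0.88
```

```bash
python3 -m inch '1 0 -0.001 0.002 0 0 0;1 0 0 0 0 0 0;-1 0 0 0 0 0 0;-1 0 0 0 0 0 0;-1 0 0 0 0 0 0;-1 0 0 0 0 0 0;-1 0 0 0 0 0 0;-1 0 0 0 0 0 0;-1 0 0 0 0 0 0;-1 0 0 0 0 0 0;-1 0 0 -0.015 0 0 0;-1 0 0 -0.03 0 0 0;-1 0 0 -0.035 0 0 0;-1 0 0 -0.03 0 0 0;-1 0 0 0 0 0 0;-1 0 0 0 0 0 0' 10;python3 rings.py; python3 go.py .5696 .1782 .195 140
```

```text
clock: 14.2
tool_pos: [0.5438, -0.1245, 0.1954]
eef_rot: [0.907, 0.422, 0.001, 0.001]
contact_force: [0.8, 0.6, -0.5]
opening: 0.661
finger_force: 10.1
tool [ 0.5438 -0.1245  0.1954] 0.661 10.1 [ 0.8  0.6 -0.5] 14.2
held rim 2821 [ 0.5449 -0.1232  0.0282] [ 0.5448 -0.1233] [0.2252 0.2266]
clock 14.25 pos [ 0.5425 -0.1244  0.1939] toolz [ 0. -0. -1.] turn z -0.0019 shift [ 0.2492 -0.1738 -0.0011] rows 8.0 q7 -0.81
```

```bash
python3 -m inch '-1 0.01 -0.007 0 0 0 0;-1 0.02 -0.014 0 0 0 0;-1 0.023 -0.016 0 0 0 0;-1 0.023 -0.016 0 0 0 0;-1 0.023 -0.016 0 0 0 0;-1 0.023 -0.016 0 0 0 0;-1 0.023 -0.016 0 0 0 0;-1 0.023 -0.016 0 0 0 0;-1 0.023 -0.016 0 0 0 0;-1 0.023 -0.016 0 0 0 0;-1 0.018 -0.0135 0 0 0 0;-1 0.01 -0.007 0 0 0 0;-1 0.006 -0.004 0 0 0 0;-1 0 0 0 0 0 0;-1 0 0 0.03 0 0 0;-1 0 0 0.02 0 0 0;-1 0 0 0 0 0 0;-1 0 0 0 0 0 0;-1 0 0 0 0 0 0';python3 rings.py .5696,.1782,.069,.082;python3 go.py .5696 .1782 .063 140
```

```text
clock: 15.83
tool_pos: [0.5706, 0.1762, 0.1447]
eef_rot: [0.907, 0.421, 0.0, 0.0]
contact_force: [-0.3, 1.1, -0.7]
opening: 0.664
finger_force: 10.1
.5696,.1782,.069,.082 627 [0.5697 0.1783 0.0283] R fixed [0.5696 0.1782] z95 0.0755
tool [0.5706 0.1762 0.1447] 0.664 10.1 [-0.3  1.1 -0.7] 15.83
held rim 2830 [0.5717 0.1773 0.0282] [0.5716 0.1773] [0.1745 0.1759]
clock 15.88 pos [0.5709 0.1766 0.1452] toolz [ 0.002  0.    -1.   ] turn z -0.0031 shift [ 0.0004 -0.002   0.0822] rows 2.0 q7 -1.3
```

```bash
python3 -m inch '-1 -0.0006 -0.0021 0.015 0 0 0;-1 0 0 0.02 0 0 0;-1 0 0 0.015 0 0 0;-1 0 0 0.008 0 0 0;-1 0 0 0.005 0 0 0;-1 0 0 0.005 0 0 0;-1 0 0 0.005 0 0 0;-1 0 0 0 0 0 0;-1 0 0 0 0 0 0';python3 rings.py
```

```text
clock: 16.63
tool_pos: [0.5681, 0.1782, 0.0712]
eef_rot: [0.907, 0.422, 0.0, 0.0]
contact_force: [0.4, 0.3, -0.3]
opening: 0.664
finger_force: 10.1
tool [0.5681 0.1782 0.0712] 0.664 10.1 [ 0.4  0.3 -0.3] 16.63
held rim 1617 [0.5689 0.1787 0.0285] [0.5689 0.1787] [0.1016 0.1025]
```

Cup centred within 1 mm, 9.5 mm to go.

```bash
python3 -m inch '-1 0 0.0004 0.003 0 0 0;-1 0 0 0.002 0 0 0;-1 0 0 0.002 0 0 0;-1 0 0 0.0015 0 0 0;-1 0 0 0 0 0 0;-1 0 0 0 0 0 0';python3 rings.py
```

```text
clock: 17.18
tool_pos: [0.5681, 0.1778, 0.0623]
eef_rot: [0.907, 0.422, -0.0, 0.0]
contact_force: [-1.0, -0.3, -1.5]
opening: 0.664
finger_force: 10.1
tool [0.5681 0.1778 0.0623] 0.664 10.1 [-1.  -0.3 -1.5] 17.18
held rim 1611 [0.5689 0.1783 0.0285] [0.5689 0.1784] [0.0926 0.0936]
```

```bash
python3 -m inch '-1 0 0 0.0005 0 0 0;0.5 0 0 0 0 0 0;1 0 0 0 0 0 0;1 0 0 0 0 0 0;1 0 0 0 0 0 0;1 0 0 0 0 0 0;1 0 0 -0.015 0 0 0;1 0 0 -0.025 0 0 0;1 0 0 -0.035 0 0 0;1 0 0 -0.035 0 0 0;1 0 0 -0.02 0 0 0;1 0 0 0 0 0 0;1 0 0 0 0 0 0';python3 rings.py .5695,.178,.086,.099;python3 - <<'E'
from h import *
p,d=snapshot("scene");u,v=map(int,proj("scene",[.55,.17,.05]));cv2.imwrite("pics/s3.png",cv2.resize(p[v-60:v+60,u-80:u+80,::-1],None,fx=4,fy=4,interpolation=cv2.INTER_CUBIC))
E
python3 go.py .5355 -.1867 .19 140
```

```text
clock: 18.32
tool_pos: [0.5688, 0.178, 0.193]
eef_rot: [0.907, 0.422, 0.001, 0.0]
contact_force: [-0.4, -0.2, 0.6]
opening: 1.001
finger_force: 0.0
.5695,.178,.086,.099 895 [0.5691 0.1786 0.0284] R fixed [0.5691 0.1786] z95 0.0924
tool [0.5688 0.178  0.193 ] 1.001 0.0 [-0.4 -0.2  0.6] 18.32
clock 18.42 pos [0.5673 0.1773 0.1908] toolz [-0.002 -0.001 -1.   ] turn z -0.0018 shift [-0.2993  0.2097  0.0008] rows 9.0 q7 -1.29
```

View pics/s3.png

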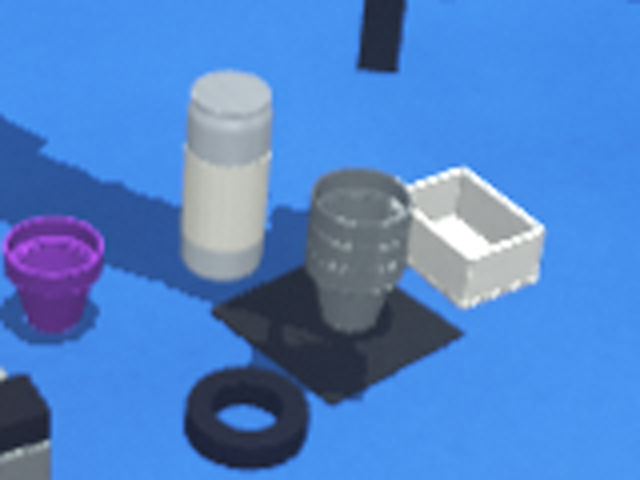

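Stack of three at rim z 0.0924, can, carton and tape untouched. Now the selector.

```bash
python3 -m inch '1 -0.011 0.0077 0 0 0 0;1 -0.022 0.0154 0 0 0 0;1 -0.0242 0.017 0 0 0 0;1 -0.0242 0.017 0 0 0 0;1 -0.0242 0.017 0 0 0 0;1 -0.0242 0.017 0 0 0 0;1 -0.0242 0.017 0 0 0 0;1 -0.0242 0.017 0 0 0 0;1 -0.0242 0.017 0 0 0 0;1 -0.0242 0.017 0 0 0 0;1 -0.0242 0.017 0 0 0 0;1 -0.0242 0.017 0 0 0 0;1 -0.016 0.011 0 0 0 0;1 -0.008 0.0055 0 0 0 0;1 0 0 0 0 0 0';python3 -m inch '1 0 0 0 0 0 0.105;1 0 0 0 0 0 0.105;1 0 0 0 0 0 0.105;1 0 0 0 0 0 0.105;1 0 0 0 0 0 0.105;1 0 0 0 0 0 0.105;1 0 0 0 0 0 0;1 0 0 0 0 0 0';cat > sel.py <<'E'
from h import *
cm=camera_model("wrist");p,d=snapshot("wrist");P=cloud("wrist",d,cm).reshape(-1,3);I=p.reshape(-1,3).astype(int);cv2.imwrite("pics/sel.png",p[:,:,::-1])
q=np.hypot(*(P[:,:2]-(.5355,-.1867)).T)
k=(q<.034)&(abs(P[:,2]-.0685)<.003);print("disc",k.sum(),cv2.minEnclosingCircle(P[k][:,:2].astype(np.float32)*1000))
k=(q<.03)&(abs(P[:,2]-.0995)<.004);print("bar",k.sum(),cv2.minAreaRect(P[k][:,:2].astype(np.float32)*1000),np.median(P[k,2]))
w=(q<.03)&(abs(P[:,2]-.0995)<.006)&(I.min(1)>170);m=P[w].mean(0);print("stripe",w.sum(),m,"angle",np.degrees(np.arctan2(m[1]+.1867,m[0]-.5355)))
E
python3 sel.py;python3 go.py .5355 -.1867 .0595 104.1
```

```text
clock: 19.67
tool_pos: [0.534, -0.1894, 0.1907]
eef_rot: [0.908, 0.419, -0.002, -0.0]
contact_force: [-0.7, -0.1, 0.6]
opening: 1.001
finger_force: 0.0
clock: 20.33
tool_pos: [0.5359, -0.184, 0.1915]
eef_rot: [0.992, 0.123, -0.0, -0.0]
contact_force: [0.2, 0.4, 0.6]
opening: 1.003
finger_force: 0.0
disc 1732 ((535.8846435546875, -186.26522827148438), 25.78264808654785)
bar 1025 ((535.9754638671875, -186.6734619140625), (47.91655731201172, 13.394620895385742), 13.87507438659668) 0.09870566870552913
stripe 61 [ 0.55190204 -0.1825437   0.09951476] angle 14.21952233027438
clock 20.38 pos [ 0.5359 -0.1844  0.1916] toolz [-0.001  0.001 -1.   ] turn z -0.0003 shift [-0.0009  0.0022  0.1321] rows 4.0 q7 -1.18
```

```bash
python3 -m inch '1 -0.0008 0.0022 0.02 0 0 0;1 0 0 0.03 0 0 0;1 0 0 0.03 0 0 0;1 0 0 0.025 0 0 0;1 0 0 0 0 0 0;1 0 0 0 0 0 0';python3 go.py .5357 -.1866 .0595 104.1;python3 -c "
from plant import *;print(get_state()['q'].round(2))"
```

```text
clock: 20.88
tool_pos: [0.5348, -0.1874, 0.0862]
eef_rot: [0.993, 0.121, -0.001, -0.001]
contact_force: [-0.9, -0.0, -0.4]
opening: 1.004
finger_force: 0.0
clock 20.88 pos [ 0.5348 -0.1874  0.0862] toolz [-0.003  0.001 -1.   ] turn z -0.0033 shift [ 0.001  -0.0006  0.0267] rows 1 q7 -1.21
[ 0.31  0.81 -0.09  1.85  0.14  0.49 -1.21]
```

```bash
python3 -m inch '1 0.0008 0 0.015 0 0 0;1 0 0 0.008 0 0 0;1 0 0 0.003 0 0 0;1 0 0 0 0 0 0;1 0 0 0 0 0 0';python3 go.py .5357 -.1866 .0595 104.1; python3 -m inch '-1 0 0 0 0 0 0;-1 0 0 0 0 0 0;-1 0 0 0 0 0 0;-1 0 0 0 0 0 0;-1 0 0 0 0 0 0;-1 0 0 0 0 0 0;-1 0 0 0 0 0 0;-1 0 0 0 0 0 0;-1 0 0 0 0 0 0;-1 0 0 0 0 0 0;-1 0 0 0 0 0 0;-1 0 0 0 0 0 0;-1 0 0 0 0 0 0;-1 0 0 0 0 0 0' 20
```

```text
clock: 21.3
tool_pos: [0.5369, -0.1881, 0.0618]
eef_rot: [0.993, 0.12, 0.001, 0.0]
contact_force: [-0.5, 0.4, -0.6]
opening: 0.998
finger_force: 0.0
clock 21.3 pos [ 0.5369 -0.1881  0.0618] toolz [ 0.001 -0.    -1.   ] turn z -0.0051 shift [-0.0008 -0.0018  0.0023] rows 1 q7 -1.21
clock: 22.47
tool_pos: [0.5361, -0.1869, 0.0609]
eef_rot: [0.993, 0.121, -0.0, -0.001]
contact_force: [-0.4, 3.4, 1.6]
opening: 0.159
finger_force: 20.0
```

```bash
python3 -m inch '-1 0 0.0006 0 0 0 -0.1;-1 0 0 0 0 0 -0.1;-1 0 0 0 0 0 -0.1;-1 0 0 0 0 0 -0.1;-1 0 0 0 0 0 -0.1;-1 0 0 0 0 0 -0.1;-1 0 0 0 0 0 -0.1;-1 0 0 0 0 0 -0.1;-1 0 0 0 0 0 -0.1;-1 0 0 0 0 0 -0.1;-1 0 0 0 0 0 -0.03;-1 0 0 0 0 0 0;-1 0 0 0 0 0 0';python3 go.py .5357 -.1866 .06 164.1;python3 sel.py;python3 -c "
from plant import *;print(get_state()['moment'].round(2))"
```

```text
clock: 23.55
tool_pos: [0.5363, -0.186, 0.0606]
eef_rot: [0.806, 0.592, 0.001, -0.002]
contact_force: [-1.8, 6.8, 0.3]
opening: 0.273
finger_force: 38.4
clock 23.55 pos [ 0.5363 -0.186   0.0606] toolz [-0.     0.005 -1.   ] turn z -0.0268 shift [-0.0008 -0.0004  0.0006] rows 1 q7 -0.55
disc 2378 ((535.9007568359375, -186.253662109375), 25.928340911865234)
bar 3951 ((539.6346435546875, -183.57737731933594), (51.41988754272461, 33.09441375732422), 0.8267040848731995) 0.09879141134164617
stripe 216 [ 0.54727922 -0.17656001  0.09966852] angle 40.72309608558193
[ 1.41  0.03 -1.36]
```

View pics/sel.png

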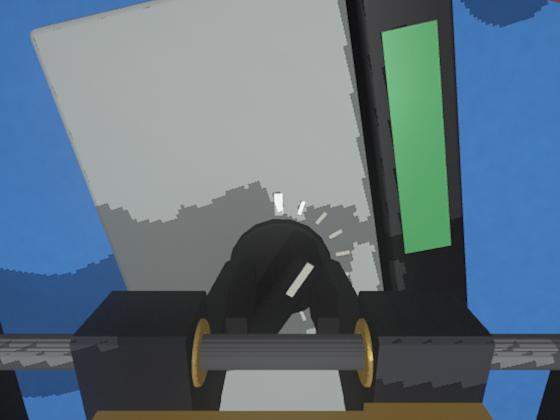

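The bar (stripe at (300,280)) lags the turned fingers by about 33°, with the broad zero tick at (278,203). I wait and see whether it creeps or is blocked.

```bash
python3 -m inch '-1 0 0 0 0 0 0;-1 0 0 0 0 0 0;-1 0 0 0 0 0 0;-1 0 0 0 0 0 0;-1 0 0 0 0 0 0;-1 0 0 0 0 0 0';python3 sel.py|tail -1;python3 -c "
from plant import *;print(get_state()['moment'].round(2))"
```

```text
clock: 24.1
tool_pos: [0.5363, -0.186, 0.0606]
eef_rot: [0.806, 0.592, 0.001, -0.002]
contact_force: [-1.5, 7.5, 0.6]
opening: 0.275
finger_force: 37.8
stripe 217 [ 0.54721502 -0.17661821  0.09962163] angle 40.71483591576591
[ 1.43  0.03 -1.35]
```

```bash
python3 -m inch '-0.3 0 0 0 0 0 0;-0.3 0 0 0 0 0 0;-0.3 0 0 0 0 0 0;-0.3 0 0 0 0 0 0;-0.3 0 0 0 0 0 0';python3 sel.py;python3 -c "
from plant import *;print(get_state()['moment'].round(2))"
```

```text
clock: 24.57
tool_pos: [0.5366, -0.1898, 0.061]
eef_rot: [0.805, 0.593, -0.0, 0.001]
contact_force: [0.6, -0.2, 0.2]
opening: 0.353
finger_force: 0.0
disc 3104 ((535.726806640625, -186.37213134765625), 25.796630859375)
bar 4242 ((538.8872680664062, -185.55618286132812), (52.351810455322266, 37.92143630981445), 7.283079147338867) 0.09875799587083307
stripe 226 [ 0.54602468 -0.17537393  0.09963626] angle 47.10040966945446
[-0.03 -0.09  0.05]
```

View pics/sel.png

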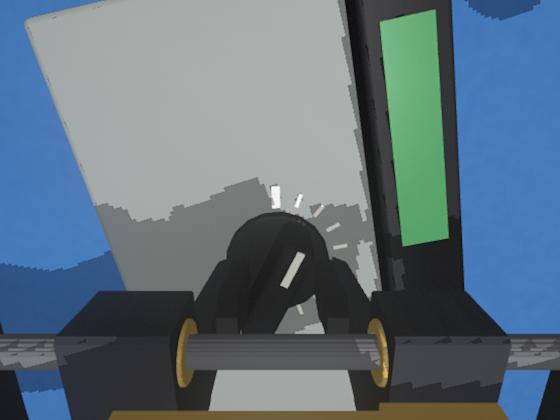

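On release the bar swung further anticlockwise, and the tool sprang 4 mm in y, so the grip was off-axis and wedged. I open slightly more (the hump limits it), recentre and re-read.

```bash
python3 -m inch '0.05 0 0 0 0 0 0;0.05 0 0 0 0 0 0;0.05 0 0 0 0 0 0;0.05 0 0 0 0 0 0' ;python3 go.py .5357 -.1865 .06 164.1;python3 sel.py;python3 -c "
from plant import *
for i in range(1): print(get_state()['q'].round(3))"
```

```text
clock: 24.95
tool_pos: [0.5366, -0.1887, 0.061]
eef_rot: [0.805, 0.593, -0.0, 0.0]
contact_force: [-0.6, -0.4, -0.0]
opening: 0.525
finger_force: 0.0
clock 24.95 pos [ 0.5366 -0.1887  0.061 ] toolz [ 0. -0. -1.] turn z -0.0225 shift [ 0.0019 -0.0014  0.001 ] rows 1 q7 -0.55
disc 3977 ((535.7671508789062, -186.44020080566406), 25.871871948242188)
bar 3864 ((538.1800537109375, -186.11265563964844), (54.25248336791992, 40.233516693115234), 4.087677001953125) 0.09875001668332228
stripe 223 [ 0.54599105 -0.17536378  0.09971019] angle 47.21742728534113
[ 0.45   0.869 -0.333  1.852  0.537  0.51  -0.549]
```

```bash
python3 -m inch '0.05 0 0 -0.02 0 0 0;0.05 0 0 -0.03 0 0 0;0.05 0 0 -0.03 0 0 0;0.05 0 0 -0.02 0 0 0;0.05 0 0 0 0 0 0;0.05 0 0 0 0 0 0' ;python3 sel.py;python3 go.py .5357 -.1865 .16 164.1
```

```text
clock: 25.5
tool_pos: [0.5371, -0.1889, 0.1619]
eef_rot: [0.805, 0.593, 0.001, 0.001]
contact_force: [0.2, 0.1, -0.2]
opening: 0.524
finger_force: 0.0
disc 1928 ((535.6157836914062, -186.75833129882812), 25.934587478637695)
bar 1296 ((535.742431640625, -186.53651428222656), (47.76054382324219, 14.136422157287598), 47.66984558105469) 0.09874801700287922
stripe 73 [ 0.54673817 -0.17485876  0.09961853] angle 46.496799297713316
clock 25.55 pos [ 0.5361 -0.1887  0.1607] toolz [-0. -0. -1.] turn z -0.0226 shift [ 0.002  -0.001   0.0007] rows 1 q7 -0.46
```

```bash
python3 sel.py; python3 - <<'E'
from h import *
cm=camera_model("wrist");p,d=snapshot("wrist");W=cloud("wrist",d,cm)
c=np.array([.5357,-.1866]);q=np.hypot(W[...,0]-c[0],W[...,1]-c[1])
g=p.min(2).astype(float);hp=g-cv2.medianBlur(p.min(2),21)
m=((q>.027)&(q<.042)&(abs(W[...,2]-.06)<.004)&(hp>35)).astype(np.uint8)
n,l,st,ce=cv2.connectedComponentsWithStats(m)
for i in range(1,n):
    if st[i,4]>5:
        w=W[l==i].mean(0);print(st[i,4],np.degrees(np.arctan2(w[1]-c[1],w[0]-c[0])).round(1),np.hypot(*(w[:2]-c)).round(4))
# anything standing between disc and panel / odd objects near the selector
k=(q<.06)&(W[...,2]>.063);print("heights",np.histogram(W[k][:,2],bins=[.063,.067,.071,.075,.08,.085,.09,.095,.102,.12])[0])
k=k&(W[...,2]<.066)&(q>.028);print("odd",k.sum(),W[k].mean(0) if k.any() else "")
E
```

```text
disc 1951 ((535.5904541015625, -186.56515502929688), 25.74640464782715)
bar 1293 ((535.7376098632812, -186.36256408691406), (47.4592399597168, 13.900670051574707), 47.83293151855469) 0.09874030677932072
stripe 72 [ 0.54692159 -0.17451211  0.0995324 ] angle 46.85902864092128
81 73.7 0.0327
23 53.8 0.0324
12 87.3 0.0289
14 33.9 0.0339
23 14.1 0.0325
20 -5.8 0.0326
25 -17.7 0.0411
21 -25.8 0.0325
18 -45.5 0.0328
7 -143.7 0.0294
20 -65.7 0.0325
19 -85.3 0.0325
11 -102.9 0.0301
heights [ 298 1803  109  235  858   72   73 1315    0]
odd 39 [ 0.58570173 -0.18758982  0.06470066]
```

```bash
python3 -m inch '0.05 0 0 0 0 0 0.11;0.05 0 0 0 0 0 0.11;0.05 0 0 0 0 0 0.11;0.05 0 0 0 0 0 0.11;0.05 0 0 0 0 0 0;0.05 0 0 0 0 0 0';python3 go.py .5358 -.1865 .064 137.6;python3 tip.py
```

```text
clock: 26.15
tool_pos: [0.5359, -0.1883, 0.1599]
eef_rot: [0.914, 0.405, -0.001, -0.0]
contact_force: [0.4, -1.1, 0.4]
opening: 0.526
finger_force: 0.0
clock 26.15 pos [ 0.5359 -0.1883  0.1599] toolz [-0.002  0.    -1.   ] turn z 0.0035 shift [ 0.0012 -0.0013  0.0959] rows 3.0 q7 -0.79
L tip z [0.0976 0.0986 0.1761] xy [ 0.5232 -0.1702  0.1504]
R tip z [0.0792 0.0801 0.0811] xy [ 0.6006 -0.2665  0.0811]
tool [ 0.5359 -0.1883  0.1599] 0.526 0.0 [ 0.4 -1.1  0.4] 26.15
```

```bash
python3 -m inch '0.05 0.001 -0.0012 0.03 0 0 0;0.05 0 0 0.03 0 0 0;0.05 0 0 0.025 0 0 0;0.05 0 0 0.01 0 0 0;0.05 0 0 0 0 0 0;0.05 0 0 0 0 0 0;0.05 0 0 0 0 0 0';python3 go.py .5358 -.1865 .064 137.6
```

```text
clock: 26.78
tool_pos: [0.5374, -0.1872, 0.0671]
eef_rot: [0.915, 0.404, 0.001, 0.001]
contact_force: [-0.2, 0.1, -0.3]
opening: 0.53
finger_force: 0.0
clock 26.78 pos [ 0.5374 -0.1872  0.0671] toolz [ 0.002 -0.    -1.   ] turn z 0.0005 shift [-0.0005 -0.0017  0.0031] rows 1 q7 -0.86
```

```bash
cat > st.py <<'E'
from h import *
s=get_state();q=s["eef_rot"];yaw=np.degrees(np.arctan2(-(q[0]**2-q[1]**2)*1,2*q[0]*q[1]))
print("toolx deg",round(2*np.degrees(np.arctan2(q[1],q[0])),1),"mom",s["moment"].round(2),"F",s["contact_force"].round(1),"gap mm",round(88*float(s["opening"]),1),round(float(s["finger_force"]),1),s["tool_pos"].round(4),round(float(s["clock"]),2))
E
python3 -m inch '0.05 -0.0003 -0.001 0.003 0 0 0;-1 0 0 0 0 0 0;-1 0 0 0 0 0 0;-1 0 0 0 0 0 0;-1 0 0 0 0 0 0;-1 0 0 0 0 0 0;-1 0 0 0 0 0 0;-1 0 0 0 0 0 0;-1 0 0 0 0 0 0' 20 >/dev/null;python3 st.py; python3 -m inch '-1 0 0 0 0 0 -0.03;-1 0 0 0 0 0 -0.03;-1 0 0 0 0 0 -0.03;-1 0 0 0 0 0 0;-1 0 0 0 0 0 0' >/dev/null;python3 st.py;python3 sel.py|tail -1
```

```text
toolx deg 47.6 mom [ 0.02  0.03 -0.03] F [ 0.2 -0.5  1.8] gap mm 13.5 20.0 [ 0.5355 -0.1866  0.0631] 27.53
toolx deg 52.8 mom [0.04 0.1  0.08] F [-1.3  0.2  4.4] gap mm 13.8 20.0 [ 0.5354 -0.1866  0.0631] 27.95
stripe 204 [ 0.54484129 -0.17459236  0.09968906] angle 52.34907416432976
```

Now the bar follows the tool. I carry on slowly.

```bash
python3 -m inch '-1 0 0 0 0 0 -0.04;-1 0 0 0 0 0 -0.04;-1 0 0 0 0 0 -0.04;-1 0 0 0 0 0 -0.04;-1 0 0 0 0 0 0' >/dev/null;python3 st.py; python3 sel.py|tail -1;python3 -m inch '-1 0 0 0 0 0 -0.04;-1 0 0 0 0 0 -0.04;-1 0 0 0 0 0 -0.04;-1 0 0 0 0 0 -0.04;-1 0 0 0 0 0 0;-1 0 0 0 0 0 0' >/dev/null;python3 st.py;python3 sel.py|tail -1
```

```text
toolx deg 61.9 mom [ 0.14  0.13 -0.54] F [-0.1  1.8  3.8] gap mm 14.7 20.0 [ 0.5354 -0.1864  0.063 ] 28.42
stripe 199 [ 0.543951   -0.17379742  0.09959566] angle 56.77579932029778
toolx deg 70.9 mom [ 0.34  0.02 -0.63] F [-0.5  0.7  3.7] gap mm 16.6 23.8 [ 0.5355 -0.1863  0.0629] 28.97
stripe 203 [ 0.54371669 -0.17367484  0.09963698] angle 57.75494853739987
```

```bash
python3 -m inch '-1 0 0 0 0 0 0;-1 0 0 0 0 0 0;-1 0 0 0 0 0 0' >/dev/null;python3 st.py; cat > bar.py <<'E'
from h import *
# bar direction from its own white stripe edge line (PCA) and low body parts near the hump
cm=camera_model("wrist");p,d=snapshot("wrist");W=cloud("wrist",d,cm);P=W.reshape(-1,3);I=p.reshape(-1,3).astype(int)
q=np.hypot(*(P[:,:2]-(.5357,-.1866)).T)
w=(q<.03)&(abs(P[:,2]-.0995)<.006)&(I.min(1)>150);X=P[w][:,:2];v=np.linalg.svd(X-X.mean(0))[2][0];m=X.mean(0)
print("stripe dir",np.degrees(np.arctan2(*v[::-1]))%180,"mean",m.round(4),"axis-offset dir",np.degrees(np.arctan2(m[1]+.1866,m[0]-.5357)).round(1))
E
python3 bar.py; python3 -m inch '-0.55 0 0 0 0 0 0;-0.55 0 0 0 0 0 0;-0.55 0 0 0 0 0 0;-0.55 0 0 0 0 0 0' >/dev/null;python3 st.py;python3 bar.py
```

```text
toolx deg 71.1 mom [ 0.43 -0.02 -0.66] F [-0.2  2.   2.8] gap mm 16.7 24.0 [ 0.5355 -0.1863  0.0629] 29.27
stripe dir 58.87785123256127 mean [ 0.5437 -0.1736] axis-offset dir 58.3
toolx deg 71.1 mom [ 0.02 -0.09 -0.04] F [ 0.  -0.6 -0.2] gap mm 19.6 0.5 [ 0.5351 -0.1869  0.0627] 29.65
stripe dir 54.28104153193955 mean [ 0.5446 -0.1743] axis-offset dir 54.2
```

```bash
python3 -m inch '-0.55 0 0 0 0 0 -0.04;-0.55 0 0 0 0 0 -0.04;-0.55 0 0 0 0 0 0' >/dev/null;python3 st.py;python3 bar.py;python3 -m inch '-0.55 0 0 0 0 0 -0.04;-0.55 0 0 0 0 0 -0.04;-0.55 0 0 0 0 0 0' >/dev/null;python3 st.py;python3 bar.py
```

```text
toolx deg 75.7 mom [-0.03 -0.05 -0.4 ] F [-0.2  0.2 -0.2] gap mm 20.0 10.9 [ 0.5351 -0.1869  0.0627] 29.95
stripe dir 59.157198861064316 mean [ 0.5442 -0.1741] axis-offset dir 55.8
toolx deg 80.1 mom [ 0.05 -0.05 -0.89] F [ 0.3  2.1 -1.8] gap mm 19.9 25.8 [ 0.5351 -0.1868  0.0627] 30.25
stripe dir 58.79904261758094 mean [ 0.5437 -0.1737] axis-offset dir 58.4
```

```bash
python3 -m inch '-0.55 0 0 0 0 0 0;-0.55 0 0 0 0 0 0;-0.55 0 0 0 0 0 0;-0.55 0 0 0 0 0 0;-0.55 0 0 0 0 0 0;-0.55 0 0 0 0 0 0;-0.55 0 0 0 0 0 0;-0.55 0 0 0 0 0 0' >/dev/null;python3 st.py;python3 bar.py;python3 - <<'E'
from h import *
cm=camera_model("wrist");p,d=snapshot("wrist");W=cloud("wrist",d,cm);cv2.imwrite("pics/w9.png",p[:,:,::-1])
for u,v in((100,300),(150,330),(410,330),(450,300),(470,300),(240,325),(330,325),(230,290),(345,290),(235,250),(325,250)):print(u,v,W[v,u].round(4))
E
```

```text
toolx deg 80.2 mom [-0.16  0.04 -0.87] F [-0.9 -0.7 -3.7] gap mm 20.1 25.6 [ 0.5352 -0.1868  0.0628] 30.97
stripe dir 59.08728527932391 mean [ 0.5436 -0.1737] axis-offset dir 58.6
100 300 [nan nan nan]
150 330 [ 0.514  -0.1488  0.1621]
410 330 [ 0.568  -0.1575  0.1629]
450 300 [ 0.5817 -0.1603  0.1508]
470 300 [ 6.636e-01 -2.715e-01 -5.000e-04]
240 325 [ 0.5224 -0.1788  0.1218]
330 325 [ 0.5532 -0.1829  0.1235]
230 290 [ 0.5182 -0.1726  0.1077]
345 290 [ 0.5615 -0.1802  0.1075]
235 250 [ 0.5147 -0.1735  0.0677]
325 250 [ 0.5584 -0.1805  0.0687]
```

View pics/w9.png

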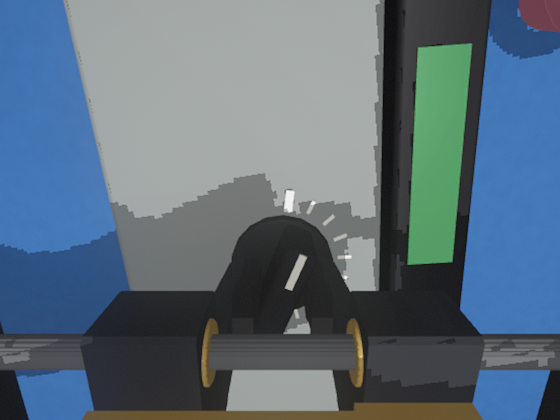

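The bar is stuck at about 59° (stripe at (296,272), zero tick at (289,200)) with a steady 0.87 N m. Diagnostic: release clear of the bar and read its rest angle, then probe.

```bash
python3 -m inch '0.05 0 0 0 0 0 0;0.05 0 0 0 0 0 0;0.05 0 0 0 0 0 0' >/dev/null;python3 st.py;python3 bar.py;python3 -m inch '0.05 0 0 0 0 0 0.09;0.05 0 0 0 0 0 0.09;0.05 0 0 0 0 0 0.09;0.05 0 0 0 0 0 0.09;0.05 0 0 0 0 0 0.09;0.05 0 0 0 0 0 0;0.05 0 0 0 0 0 0' >/dev/null;python3 st.py;python3 bar.py
```

```text
toolx deg 80.4 mom [-0.01 -0.05  0.04] F [0.4 0.5 0.2] gap mm 37.9 0.0 [ 0.5361 -0.1861  0.0634] 31.32
stripe dir 54.444948088910465 mean [ 0.5446 -0.1743] axis-offset dir 54.1
toolx deg 54.7 mom [-0.04 -0.05  0.  ] F [-0.1  0.3  0.6] gap mm 46.3 0.0 [ 0.5357 -0.1863  0.0632] 31.95
stripe dir 54.449240526159 mean [ 0.5446 -0.1745] axis-offset dir 53.7
```

```bash
python3 -m inch '-1 0 0 0 0 0 0;-1 0 0 0 0 0 0;-1 0 0 0 0 0 0;-1 0 0 0 0 0 0;-1 0 0 0 0 0 0;-1 0 0 0 0 0 0' 55 >/dev/null;python3 st.py;python3 bar.py; python3 -m inch '-1 0 0 0 0 0 -0.04;-1 0 0 0 0 0 -0.04;-1 0 0 0 0 0 0' >/dev/null;python3 st.py;python3 bar.py;python3 -m inch '-1 0 0 0 0 0 -0.04;-1 0 0 0 0 0 -0.04;-1 0 0 0 0 0 0' >/dev/null;python3 st.py;python3 bar.py;
```

```text
toolx deg 54.5 mom [-0.08 -0.06 -0.07] F [-0.5 -0.5 -1.1] gap mm 13.9 55.0 [ 0.5354 -0.1866  0.0629] 32.5
stripe dir 54.28649444031727 mean [ 0.5446 -0.1744] axis-offset dir 53.8
toolx deg 59.0 mom [-0.07 -0.04 -0.69] F [-0.2  1.5 -0.1] gap mm 14.0 55.0 [ 0.5354 -0.1866  0.0629] 32.8
stripe dir 57.40792815812486 mean [ 0.544  -0.1738] axis-offset dir 57.1
toolx deg 63.5 mom [ 0.09 -0.04 -1.14] F [0.6 0.9 0.6] gap mm 13.6 55.0 [ 0.5354 -0.1865  0.0629] 33.1
stripe dir 59.828551435997724 mean [ 0.5435 -0.1735] axis-offset dir 59.3
```

```bash
python3 -m inch '-1 0 0 0 0 0 -0.05;-1 0 0 0 0 0 -0.05;-1 0 0 0 0 0 0' 60 >/dev/null;python3 st.py;python3 bar.py; python3 -m inch '-1 0 0 0 0 0 -0.05;-1 0 0 0 0 0 -0.05;-1 0 0 0 0 0 0' >/dev/null;python3 st.py;python3 bar.py
```

```text
toolx deg 69.2 mom [ 0.26  0.03 -1.53] F [0.6 1.6 0.3] gap mm 14.3 66.0 [ 0.5354 -0.1864  0.0629] 33.4
stripe dir 61.42202797780372 mean [ 0.5431 -0.1732] axis-offset dir 61.2
toolx deg 74.9 mom [ 0.21 -0.04 -1.66] F [-0.3  1.4  0.5] gap mm 15.5 69.4 [ 0.5351 -0.1868  0.0629] 33.7
stripe dir 62.90273464396948 mean [ 0.5427 -0.1731] axis-offset dir 62.4
```

```bash
python3 -m inch '-1 0 0 0 0 0 -0.05;-1 0 0 0 0 0 -0.05;-1 0 0 0 0 0 -0.05;-1 0 0 0 0 0 0' 60 >/dev/null;python3 st.py;python3 bar.py
```

```text
toolx deg 83.6 mom [ 0.12  0.04 -1.64] F [0.7 1.5 1.1] gap mm 14.8 67.5 [ 0.5352 -0.1869  0.0629] 34.08
stripe dir 74.5697508836908 mean [ 0.5398 -0.1719] axis-offset dir 74.6
```

The bar popped to 74.6°, the end stop. The clicks are stiff under the grip, each yielding at about 1.7 N m with tool lag. I hold briefly, then turn clockwise slowly, checking.

```bash
python3 -m inch '-1 0 0 0 0 0 0;-1 0 0 0 0 0 0;-1 0 0 0 0 0 0' 60 >/dev/null;python3 bar.py;python3 -m inch '-1 0 0 0 0 0 0.06;-1 0 0 0 0 0 0.06;-1 0 0 0 0 0 0.06;-1 0 0 0 0 0 0.06;-1 0 0 0 0 0 0.06;-1 0 0 0 0 0 0.06;-1 0 0 0 0 0 0.06;-1 0 0 0 0 0 0.06;-1 0 0 0 0 0 0.06;-1 0 0 0 0 0 0.06;-1 0 0 0 0 0 0' >/dev/null;python3 st.py;python3 bar.py
```

```text
stripe dir 74.66754084984264 mean [ 0.5398 -0.172 ] axis-offset dir 74.5
toolx deg 49.7 mom [-0.21  0.07  0.69] F [ 0.1 -2.3 -0.4] gap mm 13.4 60.0 [ 0.5354 -0.1867  0.0629] 35.35
stripe dir 50.34507260131741 mean [ 0.5454 -0.1749] axis-offset dir 50.4
```

```bash
python3 -m inch '-1 0 0 0 0 0 0.06;-1 0 0 0 0 0 0.06;-1 0 0 0 0 0 0.06;-1 0 0 0 0 0 0.06;-1 0 0 0 0 0 0.06;-1 0 0 0 0 0 0.06;-1 0 0 0 0 0 0.06;-1 0 0 0 0 0 0.06;-1 0 0 0 0 0 0.06;-1 0 0 0 0 0 0.06;-1 0 0 0 0 0 0.06;-1 0 0 0 0 0 0.06;-1 0 0 0 0 0 0' >/dev/null;python3 st.py;python3 bar.py
```

```text
toolx deg 8.3 mom [-0.22 -0.53  0.47] F [ 2.3 -2.6 -2.8] gap mm 13.8 60.0 [ 0.5368 -0.1867  0.063 ] 36.48
stripe dir 11.281371082506553 mean [ 0.5508 -0.1837] axis-offset dir 11.0
```

```bash
python3 -m inch '-1 0 0 0 0 0 0.06;-1 0 0 0 0 0 0.06;-1 0 0 0 0 0 0.06;-1 0 0 0 0 0 0.06;-1 0 0 0 0 0 0' >/dev/null;python3 st.py;python3 bar.py
```

```text
toolx deg -5.6 mom [-0.49 -0.65  0.04] F [ 2.6 -2.1 -2.4] gap mm 13.7 60.0 [ 0.5364 -0.1872  0.0631] 36.95
stripe dir 174.45350193382183 mean [ 0.551  -0.1884] axis-offset dir -6.7
```

Bar at −5.6°, the fourth click, with no residual moment. Let go and lift.

```bash
python3 -m inch '-0.3 0 0 0 0 0 0;0.2 0 0 0 0 0 0;0.6 0 0 0 0 0 0;0.6 0 0 0 0 0 0;0.6 0 0 0 0 0 0;0.6 0 0 -0.015 0 0 0;0.6 0 0 -0.03 0 0 0;0.6 0 0 -0.03 0 0 0;0.6 0 0 -0.03 0 0 0;0.6 0 0 -0.02 0 0 0;0.6 0 0 0 0 0 0;0.6 0 0 0 0 0 0' 20;python3 sel.py;python3 - <<'E'
from h import *
p,d=snapshot("top");P=cloud("top",d).reshape(-1,3)
k=(np.hypot(*(P[:,:2]-(.5693,.178)).T)<.045)&(P[:,2]>.086);print("stack",circ(P[k]),np.percentile(P[k,2],95))
Q=cloud("top",np.load("pics/top0.npy")).reshape(-1,3)
for nm,c,lo,hi in(("can",(.479,.144),.115,.135),("carton",(.561,.279),.03,.05),("tape",(.615,.07),.012,.03)):
    f=lambda X:X[(np.hypot(*(X[:,:2]-c).T)<.06)&(X[:,2]>lo)&(X[:,2]<hi)].mean(0).round(4)
    print(nm,f(Q),f(P))
E
```

```text
clock: 38.0
tool_pos: [0.5358, -0.1867, 0.1889]
eef_rot: [0.999, -0.049, 0.001, 0.0]
contact_force: [0.0, -0.1, -0.1]
opening: 0.801
finger_force: 0.0
disc 1757 ((535.9848022460938, -186.3745574951172), 25.817737579345703)
bar 1055 ((536.2362060546875, -186.3391571044922), (13.878928184509277, 46.71158218383789), 84.78515625) 0.09864224843635484
stripe 71 [ 0.55273361 -0.18857021  0.09974129] angle -6.193560925147146
stack [0.5679 0.1767 0.0285] 0.09399499212617389
can [0.4779 0.1428 0.1238] [0.4779 0.143  0.1242]
carton [0.5565 0.2733 0.0376] [0.5568 0.2727 0.0375]
tape [0.6203 0.0648 0.0182] [0.6203 0.0652 0.018 ]
```

```bash
python3 -c "
from plant import r;print(r.finish_job())"
```

```text
the job is handed in; nothing more can be done
None
```

The job is handed in at about 38 s: the three cups stand nested on the mat, and the selector went to its anticlockwise stop and now rests at the fourth click (read at −6°, expected −5.9°), with the can, carton and tape not moved; no verdict came back.

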